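# Shift the specimen dryer's gated selector into the third slot

### The job

Push the orange-knobbed selector lever of the specimen dryer out of the left-hand lane, across the H-shaped gate and then forward, fully home into the third slot (the far right one, marked by three orange dots). Only push it, gently and without forcing it, with the fingertips or the outside of the fingers: do not take the knob or the stem between the fingers, and leave the jar, the mushroom and the glass dish where they stand. Finish with the hand clear of the lever.

Things in the scene. Friction and masses are not known exactly. Their poses are not given: they have to be found in the camera images.
- dryer: Fixed beige specimen dryer; origin on the bench under the gate's centre. +x = forward (away from the operator), +y = left; turned by up to 0.4 rad. Gate housing 150 x 150 mm, 90 mm high, centred on the origin, with a dark steel gate plate on top; behind it (x 77 to 227 mm, 240 mm wide) a drying deck 70 mm high, mushroom slices on it up to 80 mm high.
- gate (a point): Centre of the H-shaped slot, on the plate's top, 90 mm above the bench; axes as the dryer's. Two lanes along x, centred at y = +16 mm (left) and -16 mm (right), each 13.5 mm wide, x = -27 to +27 mm, joined at x = 0 by a 15 mm wide crossing along y. Elsewhere steel tongues between the lanes stop the lever. Dots number the slots: 1 far left, 2 near left, 3 far right, 4 near right.
- slot3 (a point): Far end of the third slot, on the plate's top; the three orange dots lie 13 mm beyond it (other slots have white dots). Push gently: over 40 N on the lever or dryer would be forcing it.
- knob (a point): Centre of the lever's orange ball knob, 36 mm diameter, 150 mm up the stem from the pivot: 165 mm above the bench when upright, 154 mm at least. No springs: 1 to 3 N at the knob moves it, and it stays where left. It starts in the left lane, anywhere from slot 1 to 2. In a lane it is 30 to 36 mm to the side of the gate's centre, at a slot's end 43 mm fore or aft of it.
- stem (a point): Point on the axis of the lever's straight steel stem (9 mm diameter), 40 mm below the knob's centre and 110 mm from the pivot. The pivot lies 15 mm above the dryer's origin; the lever tilts about it both ways.
- across (a joint): Sideways tilt of the lever, rad: positive = to the right (the dryer's -y), 0 = upright. Stops at -0.242 and +0.242; lever in the left lane: -0.20 to -0.242, in the right lane: +0.20 to +0.242.
- fore (a joint): Fore-and-aft tilt of the lever, rad: positive = forward (the dryer's +x), 0 = middle (the crossing). Stops at -0.293 (home in slot two or four) and +0.293 (home in slot one or three). Crossing possible within about +-0.04.
- jar_mid (a point): Centre of a loose amber specimen jar with white lid, 56 mm diameter, 75 mm high, standing left of the dryer; leave it alone.
- bolete_mid (a point): Centre of a loose brown-capped mushroom specimen, 62 mm cap diameter, 64 mm high, standing right of the dryer; leave it alone.
- dish_mid (a point): Centre of a loose glass dish, 72 mm diameter, 18 mm high, lying in front of the dryer, on the robot's side; leave it alone.

How it is judged (in metres and radians):
On the way:
1. the lever has come through the crossing to the right-hand side of the gate, fore-and-aft still near the middle (value of joint across above 0.14 rad and value of joint fore below 0.12 rad).
At the end, for the whole second after the job is handed in: The lever rests in the third slot: sideways tilt above 0.17 rad (right lane) and forward tilt above 0.25 rad of the possible 0.293 (knob within about 6 mm of the slot's end), not moving (both tilts below 0.05 rad/s); jar, mushroom and dish are within 20 mm of where they began (value of joint across above 0.17 rad and value of joint fore above 0.25 rad and velocity of joint across between -0.05 and 0.05 rad/s and velocity of joint fore between -0.05 and 0.05 rad/s and distance of each of jar_mid, bolete_mid, dish_mid from where it was at the start of the episode below 0.02 m); the robot touches nothing.
It fails at once if the lever is forced (the fingers press on the dryer or its lever with over 40 N) (contact force between the fingers and dryer above 40 N).
It fails at once if the knob or the stem is taken between the fingers (the grasp point comes within 18 mm of the knob's centre or 11 mm of the stem point) (distance between the grasp point and knob below 0.018 m or distance between the grasp point and stem below 0.011 m).
It fails at once if the jar, the mushroom or the dish is lifted, carried or pushed more than 20 mm (distance of any of jar_mid, bolete_mid, dish_mid from where it was at the start of the episode above 0.02 m).
It also fails if it takes over 58 s, if anything falls off the work surface, if the arm or the gripper's body presses on something with over 40 N, if the wrist force passes 120 N, or if a joint passes its speed limit or range.

### The arm

A 6-joint arm with a two-finger parallel gripper is mounted at the origin on the work surface. World frame = base frame: x ahead of the robot, y to its left, z up, the work surface at z = 0. Lengths are in mm, angles in rad, forces in N, time in s.
With the tool pointing down it reaches from about 250 to 800 mm from the base axis. Payload 8.5 kg.
Tool frame: the origin (TCP) lies where the fingers leave the gripper's body, on its centre line; the fingertips stand 73 mm ahead of it and the grasp point (between the pads) lies 54 mm ahead of it; z points along the fingers, y is the direction in which the jaws open and shut (so a half turn about z gives the same grasp; the last joint's range is limited). The gripper opens to 85 mm and grips with 20 to 120 N. Pads are 22 mm wide; open, the fingers measure 114 mm over their backs; the gripper's body (76 mm by 85 mm) begins 54 mm behind the grasp point. The pads swing forward as they close: fully open they stand 13 mm farther back than shut.
Start: joints at [-1.138, 0.238, -0.013, 1.319, 0, 1.571], TCP at [220.175, -476.56, 303.876] pointing down, gripper open.
Joint ranges: [-2.66, 2.66], [-1.03, 1.9], [-1.14, 1.46], [-1.82, 2.27], [-1.45, 1.34], [-3.14, 3.14]. Speed limits (rad/s): [2.22, 2.22, 2.79, 3.14, 3.14, 3.14].

### API

Orientations are given as a unit quaternion [w, x, y, z].
In Python, from workcell import r gives the robot as it stands.
- The arm moves only by the shell command python3 -m handwheel 'ROWS' [OPENING] [FORCE]. ROWS is JSON, a list of rows, each an object of numbers: "dx", "dy", "dz": the shift along the tool's x, y, z in mm; "ax", "ay", "az": the turn, a rotation vector about the tool's x, y, z in rad. A call has 1 to 12 rows; each row shifts and turns the commanded pose from where the row before left it, along the tool's axes as they then stand; what a row does not reach is not made up. A row lasts 1/10 s, in which the tool goes at most 50 mm and 8.59 degrees, less where a joint would pass 70% of its speed; a pose out of reach is approached as far as the arm can. A call is refused whole if a number of a shift passes 50 or a number of a turn 0.15, either way. A call with a gripper value outside its range is refused whole. OPENING is the opening, from 0 (shut) to 1 (fully open), set as the call begins (- or left out, the last holds). The fingers move at their own pace and stop on an object; FORCE is the grip in N (left out, the last holds). Time passes only in rows, so rows that do not move let the fingers close. It gives the time, the measured TCP pose, the force and the opening at its end, in the units of the state.
- r.sense(): the state, without advancing time (a new reading comes with each control period).
- r.camera(name): name is "scene" or "top" or "wrist"; returns the picture (400x640x3 uint8, red, green, blue); there is no depth.
- r.calibration(name): a dict with "fx", "fy", "cx", "cy" (pixels), "position" and "attitude" of the camera in the world. Camera axes: x right, y down, z forward; pixel columns grow to the right and rows downward; lengths in mm; the calibration is good to about 2 mm. A picture is of the moment at which its call begins: read the wrist's pose just before it. calibration takes no time and is no camera call; for the wrist camera it gives the pose at the moment of the call.
- r.close_job(): hands the job in, once; it reports no verdict.
The state is a dict: "t": time; "qpos": joint angles; "qvel": joint speeds; "joint_torque": joint torques, N m; "tool_pos": TCP position; "tcp_rot": TCP orientation; "contact_force": force on the tool from outside, world axes, zero at the start; "moment": the same for the moment, N m; "finger_gap": finger opening in mm.
Only numpy, scipy, OpenCV 4.12 (cv2) and the standard library are available. Lean on these libraries where they do the work, as an engineer would, in place of code of your own. Each camera call takes 0.05 s, during which the arm holds its last target.

## Working session

There is one attempt and no reset: what is moved stays moved. The work goes in short steps, Python scripts to look and compute and a shell command to move; the robot and the scene stay as the last step left them, time stands still between calls to the robot, and variables do not carry over. Pictures are saved under pics/ and viewed, and the job is handed in when it is done.

```bash
mkdir -p pics; ls; python3 - <<'E'
from workcell import r
import cv2
s=r.sense()
print({k:s[k] for k in('t','tool_pos','tcp_rot','finger_gap','contact_force')})
for n in('top','scene'):
    c=r.calibration(n);print(n,c)
    cv2.imwrite(f'pics/{n}0.png',r.camera(n)[:,:,::-1])
E
```

```text
pics
{'t': 0.0, 'tool_pos': array([ 220.03795485, -476.32231345,  303.264737  ]), 'tcp_rot': array([-7.09495419e-04,  9.76680546e-01,  2.14696479e-01, -1.71740899e-04]), 'finger_gap': 85.3596683673011, 'contact_force': array([ 0.66273874, -0.06120804, -0.21852728])}
top {'fx': 481.15893229385523, 'fy': 481.15893229385523, 'cx': 319.49004634547583, 'cy': 196.36448431423747, 'position': array([382.29682893,  49.29607758, 986.68188093]), 'attitude': array([-0.04614053,  0.71409898, -0.69630197,  0.05565313])}
scene {'fx': 366.91304772620765, 'fy': 366.91304772620765, 'cx': 323.6845932210903, 'cy': 201.277426951185, 'position': array([744.37184146, 436.91256179, 784.3532991 ]), 'attitude': array([-0.0796678 ,  0.25081288,  0.91788731, -0.29703338])}
```

View pics/top0.png

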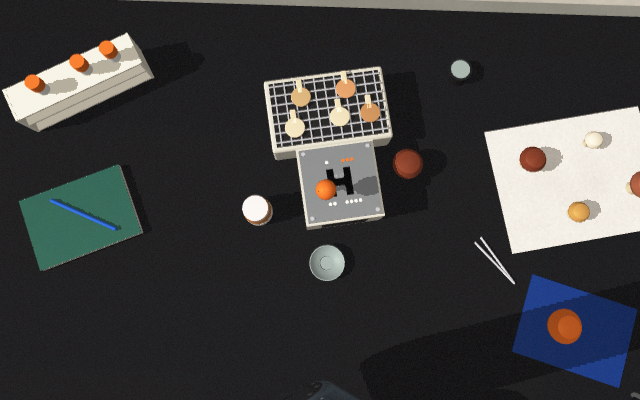

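View pics/scene0.png

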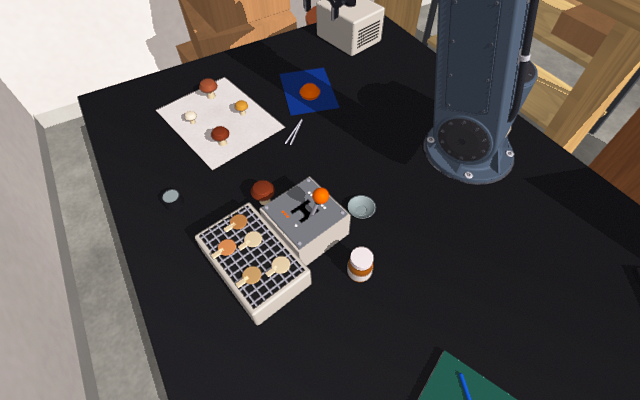

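The top view shows the grey plate around (340,183) with the knob at about (326,190), jar (257,209), mushroom (407,163) and dish (327,263). Next I measure these.

```bash
cat > h.py <<'E'
import numpy as np, cv2
from workcell import r
from scipy.spatial.transform import Rotation as R
def rot(q): return R.from_quat(np.roll(np.asarray(q,float),-1))
def ray(c,u,v):
    d=rot(c['attitude']).apply([(u-c['cx'])/c['fx'],(v-c['cy'])/c['fy'],1.]); return np.array(c['position']),d
def onz(c,u,v,z):
    p,d=ray(c,u,v); return p+d*(z-p[2])/d[2]
def proj(c,P):
    q=rot(c['attitude']).inv().apply(np.asarray(P,float)-c['position']); return c['cx']+c['fx']*q[0]/q[2],c['cy']+c['fy']*q[1]/q[2]
def meet(c1,uv1,c2,uv2):
    p,d=ray(c1,*uv1);q,e=ray(c2,*uv2)
    s=np.linalg.lstsq(np.stack([d,-e],1),q-p,rcond=None)[0]
    a=p+d*s[0];b=q+e*s[1]; return (a+b)/2,np.linalg.norm(a-b)
def orange(im,box):
    h=cv2.cvtColor(im,cv2.COLOR_RGB2HSV); m=cv2.inRange(h,(5,190,110),(20,255,255))
    z=np.zeros_like(m);x0,y0,x1,y1=box;z[y0:y1,x0:x1]=m[y0:y1,x0:x1]
    n,l,st,ce=cv2.connectedComponentsWithStats(z)
    o=sorted([(st[i,4],tuple(ce[i]),tuple(st[i,:4])) for i in range(1,n) if st[i,4]>5],reverse=True)
    return o
E
python3 - <<'E'
from h import *
t=cv2.imread('pics/top0.png')[:,:,::-1].copy();s=cv2.imread('pics/scene0.png')[:,:,::-1].copy()
ct,cs=r.calibration('top'),r.calibration('scene')
for a in orange(t,(290,135,400,235)):print('top',a)
for a in orange(s,(250,170,360,260)):print('scene',a)
h=cv2.cvtColor(t,cv2.COLOR_RGB2HSV)
m=cv2.inRange(h,(0,0,100),(180,40,190)); z=np.zeros_like(m);z[135:235,285:400]=m[135:235,285:400]
z=cv2.morphologyEx(z,cv2.MORPH_OPEN,np.ones((3,3)))
cn=max(cv2.findContours(z,0,2)[0],key=cv2.contourArea)
rc=cv2.minAreaRect(cn);print(rc)
for b in cv2.boxPoints(rc):print(b,onz(ct,*b,90))
cv2.imwrite('pics/crop.png',cv2.resize(t[130:235,290:400,::-1],None,fx=5,fy=5,interpolation=cv2.INTER_CUBIC))
cv2.imwrite('pics/crops.png',cv2.resize(s[165:265,250:360,::-1],None,fx=5,fy=5,interpolation=cv2.INTER_CUBIC))
E
```

```text
top (np.int32(302), (np.float64(325.5198675496689), np.float64(189.02980132450332)), (np.int32(316), np.int32(180), np.int32(20), np.int32(19)))
scene (np.int32(255), (np.float64(262.18039215686275), np.float64(189.15686274509804)), (np.int32(253), np.int32(181), np.int32(20), np.int32(19)))
scene (np.int32(211), (np.float64(320.4739336492891), np.float64(195.38388625592418)), (np.int32(313), np.int32(188), np.int32(16), np.int32(16)))
((349.1277160644531, 180.03469848632812), (74.70638275146484, 92.91389465332031), 82.01067352294922)
[297.93    149.50104] [601.82802977  82.10841218  90.        ]
[389.94208 136.58707] [632.18548679 -93.81023621  90.        ]
[400.32544 210.56836] [ 489.57471118 -113.81414608   90.        ]
[308.31335 223.48233] [460.84408025  58.41132675  90.        ]
```

View pics/crop.png

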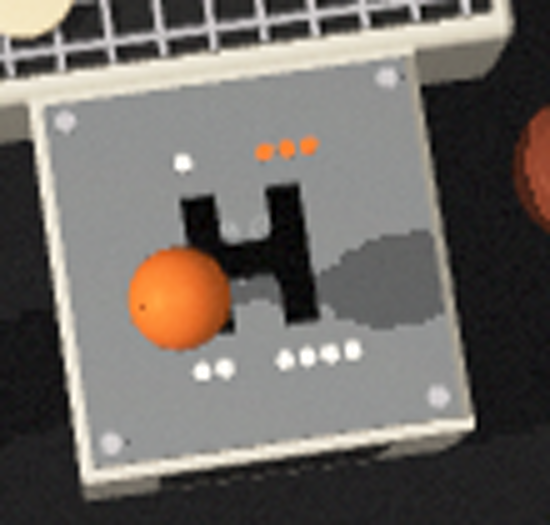

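View pics/crops.png

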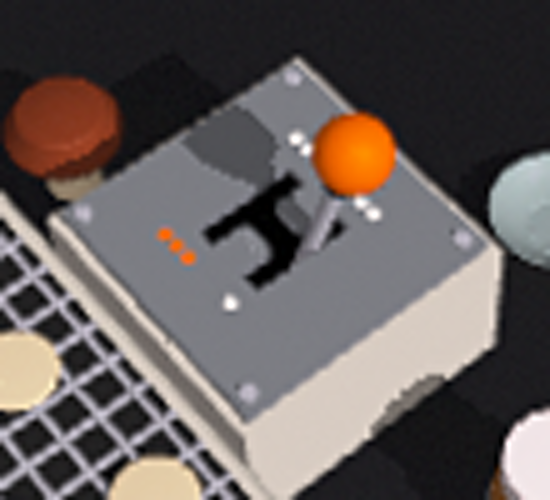

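The crops show the plate's four corner screws, top at (65,121), (387,77), (438,397) and (111,443), with the knob ball just behind the middle of the left lane. I'll use the screws to fit the gate pose.

```bash
python3 - <<'E'
from h import *
ct,cs=r.calibration('top'),r.calibration('scene')
T=np.array([(65,121),(387,77),(438,397),(111,443)])/5+[290,130]-.4   # FL FR NR NL
S=np.array([(248,392),(82,213),(292,77),(463,240)])/5+[250,165]-.4
for c,P in((ct,T),(cs,S)):
    W=np.array([onz(c,*p,90) for p in P])
    g=W.mean(0); f=(W[0]+W[1]-W[2]-W[3])/2; l=(W[0]+W[3]-W[1]-W[2])/2
    print(g,'yaw',np.arctan2(f[1],f[0]),np.arctan2(-l[0],l[1]),np.linalg.norm(f),np.linalg.norm(l))
k,e=meet(ct,(325.5,189.5),cs,(320.5,195.5));print('knob',k,e)
g=None
W=np.array([onz(ct,*p,90) for p in T]);W2=np.array([onz(cs,*p,90) for p in S])
Wm=(W+W2)/2;g=Wm.mean(0);f=(Wm[0]+Wm[1]-Wm[2]-Wm[3]);l=(Wm[0]+Wm[3]-Wm[1]-Wm[2])
yaw=(np.arctan2(f[1],f[0])+np.arctan2(-l[0],l[1]))/2
Rz=R.from_euler('z',yaw)
print(g,yaw)
for h in(154,158,160,163):
  for c,p in((ct,(325.5,189.5)),(cs,(320.5,195.5))):print(h,Rz.inv().apply(onz(c,*p,h)-g))
print('knob rel',Rz.inv().apply(k-g))
for nm,p,z in(('jar',(257,208),75),('bol',(408,163),45),('dish',(327,263),15)):
  w=onz(ct,*p,z);print(nm,w,Rz.inv().apply(w-g))
E
```

```text
[542.58765768   1.26408133  90.        ] yaw 0.1662001748118435 0.16637557099519173 124.56885925106323 124.30958694511479
[542.83570008   1.654382    90.        ] yaw 0.1658279178545 0.1690809063089177 124.05846284356195 124.55808812246754
knob [514.71181935  29.66831103 157.91898737] 0.8785591969244987
[542.71167888   1.45923166  90.        ] 0.1668720088784465
154 [-22.03125132  31.93601086  64.        ]
154 [-25.02029546  30.56319076  64.        ]
158 [-22.64713918  32.13719706  68.        ]
158 [-23.14066747  32.8815468   68.        ]
160 [-22.95508311  32.23779016  70.        ]
160 [-22.20085348  34.04072482  70.        ]
163 [-23.416999    32.38867982  73.        ]
163 [-20.79113248  35.77949185  73.        ]
knob rel [-22.92542822  32.46796934  67.91898737]
jar [489.20802379 157.0363326   75.        ] [-26.91930088 162.30288562 -15.        ]
bol [ 591.28238964 -137.41437061   45.        ] [  24.82930755 -145.01205756  -45.        ]
dish [389.13800086  19.62385453  15.        ] [-148.42328947   43.42067764  -75.        ]
```

```bash
cat >> h.py <<'E'
G=np.array([542.7,1.5,0.]);YAW=0.167;Rz=R.from_euler('z',YAW)
def st(target=None):
    s=r.sense();p=Rz.inv().apply(s['tool_pos']-G);Rt=rot(s['tcp_rot'])
    print('t %.2f'%s['t'],'TCP gate',p.round(1),'Fgate',Rz.inv().apply(s['contact_force']).round(1),'gap',round(s['finger_gap'],1))
    goal=R.from_matrix(np.diag([1.,-1,-1])); d=Rt.inv()*(Rz*goal)
    print('turn needed tool',d.as_rotvec().round(3))
    if target is not None: print('shift (aligned axes x,-y,-z):',((np.array(target)-p)*[1,-1,-1]).round(1))
E
python3 -m handwheel '[{"az":0.133},{"az":0.133},{},{}]' 0 20
python3 -c "
from h import *
st([-80,32,300])"
```

```text
t 0.10 TCP gate [-397.6 -417.6  303.4] Fgate [-0.4 -0.2 -1. ] gap 85.3
turn needed tool [-0.001  0.     0.266]
shift (aligned axes x,-y,-z): [ 317.6 -449.6    3.4]$[0]: bad value
```

```bash
python3 -m handwheel '[{"dx":0,"dy":0,"dz":0,"ax":0,"ay":0,"az":0.133}]' 0 20; python3 -m handwheel --help | head -30
```

```text
t: 0.2
tool_pos: [220.1, -476.4, 303.4]
tcp_rot: [-0.0, 0.989, 0.149, -0.0]
contact_force: [-0.3, -0.2, -0.9]
finger_gap: 73.1invalid input: not JSON, or not a number
```

```bash
python3 -m handwheel '[{"dx":0,"dy":0,"dz":0,"ax":0,"ay":0,"az":0.133},{"dx":20,"dy":-28,"dz":0,"ax":0,"ay":0,"az":0},{"dx":28,"dy":-40,"dz":0,"ax":0,"ay":0,"az":0},{"dx":28,"dy":-40,"dz":0,"ax":0,"ay":0,"az":0},{"dx":28,"dy":-40,"dz":0,"ax":0,"ay":0,"az":0},{"dx":28,"dy":-40,"dz":0,"ax":0,"ay":0,"az":0},{"dx":28,"dy":-40,"dz":0,"ax":0,"ay":0,"az":0},{"dx":28,"dy":-40,"dz":0,"ax":0,"ay":0,"az":0},{"dx":28,"dy":-40,"dz":0,"ax":0,"ay":0,"az":0},{"dx":28,"dy":-40,"dz":0,"ax":0,"ay":0,"az":0},{"dx":28,"dy":-40,"dz":0,"ax":0,"ay":0,"az":0},{"dx":20,"dy":-30,"dz":0,"ax":0,"ay":0,"az":0}]'
python3 -c "
from h import *
st([-80,32,225])"
```

```text
t: 1.4
tool_pos: [439.4, -13.3, 303.8]
tcp_rot: [-0.0, 0.996, 0.084, 0.0]
contact_force: [0.0, -1.7, -0.5]
finger_gap: -0.2
t 1.40 TCP gate [-104.4    2.6  303.8] Fgate [-0.3 -1.7 -0.5] gap -0.2
turn needed tool [-0.    -0.     0.001]
shift (aligned axes x,-y,-z): [ 24.4 -29.4  78.8]
```

```bash
python3 -m handwheel '[{"dx":8,"dy":-15,"dz":30,"ax":0,"ay":0,"az":0},{"dx":8,"dy":-14,"dz":30,"ax":0,"ay":0,"az":0},{"dx":4,"dy":0,"dz":26,"ax":0,"ay":0,"az":0},{"dx":0,"dy":0,"dz":0,"ax":0,"ay":0,"az":0},{"dx":0,"dy":0,"dz":0,"ax":0,"ay":0,"az":0}]'
python3 - <<'E'
from h import *
st([-53,33,218])
for n in('top','scene','wrist'):
    im=r.camera(n);cv2.imwrite(f'pics/{n}1.png',im[:,:,::-1])
a=cv2.imread('pics/top1.png')[130:250,270:400];b=cv2.imread('pics/scene1.png')[130:280,220:400]
cv2.imwrite('pics/c1.png',np.hstack([cv2.resize(a,(390,360)),cv2.resize(b,(400,360))]))
E
```

```text
t: 1.9
tool_pos: [453.3, 16.0, 218.1]
tcp_rot: [-0.0, 0.997, 0.083, -0.001]
contact_force: [0.7, -0.3, 0.1]
finger_gap: 0.0
t 1.90 TCP gate [-85.7  29.1 218.1] Fgate [ 0.6 -0.5  0.1] gap 0.0
turn needed tool [-0.     0.001 -0.   ]
shift (aligned axes x,-y,-z): [32.7 -3.9  0.1]
```

View pics/c1.png

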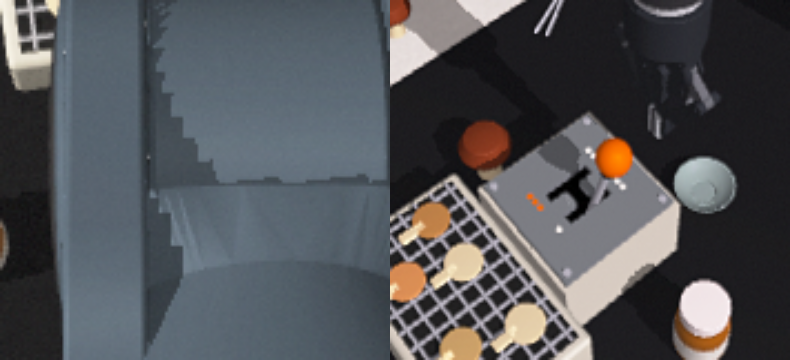

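View pics/wrist1.png

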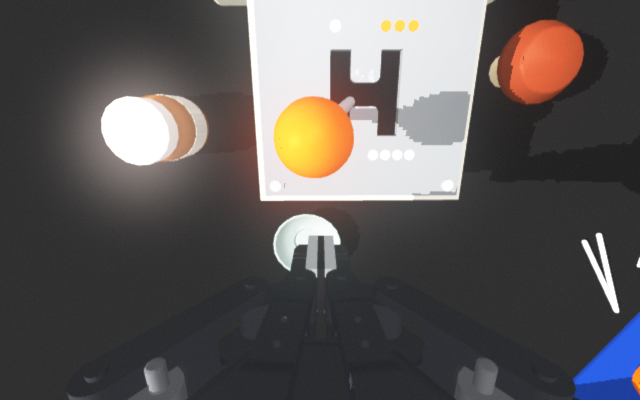

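The scene view shows the fingers clear behind the knob; the wrist view shows the knob (313,137) and the tips (320,240) nearly in line. Now I push forward towards the crossing.

```bash
python3 -m handwheel '[{"dx":10,"dy":-3,"dz":0,"ax":0,"ay":0,"az":0},{"dx":10,"dy":0,"dz":0,"ax":0,"ay":0,"az":0},{"dx":6,"dy":0,"dz":0,"ax":0,"ay":0,"az":0},{"dx":5,"dy":0,"dz":0,"ax":0,"ay":0,"az":0},{"dx":5,"dy":0,"dz":0,"ax":0,"ay":0,"az":0},{"dx":5,"dy":0,"dz":0,"ax":0,"ay":0,"az":0},{"dx":5,"dy":0,"dz":0,"ax":0,"ay":0,"az":0},{"dx":0,"dy":0,"dz":0,"ax":0,"ay":0,"az":0},{"dx":0,"dy":0,"dz":0,"ax":0,"ay":0,"az":0}]'
cat >> h.py <<'E'
def knobs(n,h):
    c=r.calibration('scene');im=r.camera('scene');cv2.imwrite(f'pics/scene{n}.png',im[:,:,::-1])
    cv2.imwrite(f'pics/c{n}.png',cv2.resize(im[130:280,220:400,::-1],(720,600)))
    for a in orange(im,(270,150,350,235))[:3]:
        u=a[1][0],a[1][1]
        print(a,'gate@h',[Rz.inv().apply(onz(c,*u,z)-G).round(1) for z in h])
E
python3 - <<'E'
from h import *
st([-29,33,218]); knobs(2,(158,161))
E
```

```text
t: 2.95
tool_pos: [498.6, 26.6, 217.8]
tcp_rot: [-0.0, 0.997, 0.083, -0.0]
contact_force: [-0.0, -0.5, 0.2]
finger_gap: -0.5
t 2.95 TCP gate [-39.3  32.1 217.8] Fgate [-0.1 -0.5  0.2] gap -0.5
turn needed tool [-0.  0. -0.]
shift (aligned axes x,-y,-z): [10.3 -0.9 -0.2]
(np.int32(214), (np.float64(315.8878504672897), np.float64(198.02803738317758)), (np.int32(308), np.int32(190), np.int32(17), np.int32(17))) gate@h [array([-11.4,  31.7, 158. ]), array([-10. ,  33.4, 161. ])]
(np.int32(13), (np.float64(270.3076923076923), np.float64(187.53846153846155)), (np.int32(270), np.int32(184), np.int32(2), np.int32(9))) gate@h [array([ 46.1, -53.8, 158. ]), array([ 47.2, -51.7, 161. ])]
```

View pics/c2.png

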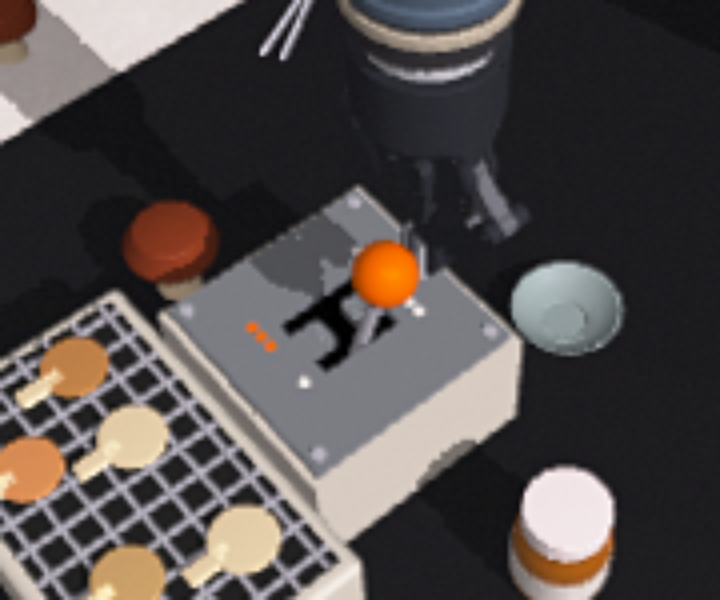

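The image shows the fingertip against the knob at (386,273); knob x is about −10 mm, which matches the expected 29 mm offset. 10 mm more to go.

```bash
python3 -m handwheel '[{"dx":4,"dy":0,"dz":0,"ax":0,"ay":0,"az":0},{"dx":4,"dy":0,"dz":0,"ax":0,"ay":0,"az":0},{"dx":2,"dy":0,"dz":0,"ax":0,"ay":0,"az":0},{"dx":0,"dy":0,"dz":0,"ax":0,"ay":0,"az":0},{"dx":0,"dy":0,"dz":0,"ax":0,"ay":0,"az":0}]'
python3 - <<'E'
from h import *
st([-75,33,218]); knobs(3,(161,162))
E
```

```text
t: 3.5
tool_pos: [508.5, 28.3, 217.9]
tcp_rot: [-0.0, 0.997, 0.083, 0.0]
contact_force: [0.4, -1.0, -0.2]
finger_gap: 0.2
t 3.50 TCP gate [-29.3  32.1 217.9] Fgate [ 0.2 -1.  -0.2] gap 0.2
turn needed tool [-0. -0. -0.]
shift (aligned axes x,-y,-z): [-45.7  -0.9  -0.1]
(np.int32(212), (np.float64(312.5330188679245), np.float64(200.5)), (np.int32(305), np.int32(193), np.int32(16), np.int32(16))) gate@h [array([ -0.6,  33.8, 161. ]), array([-1.00e-01,  3.44e+01,  1.62e+02])]
(np.int32(10), (np.float64(270.7), np.float64(186.1)), (np.int32(270), np.int32(184), np.int32(3), np.int32(5))) gate@h [array([ 44.3, -54.3, 161. ]), array([ 44.6, -53.6, 162. ])]
```

View pics/c3.png

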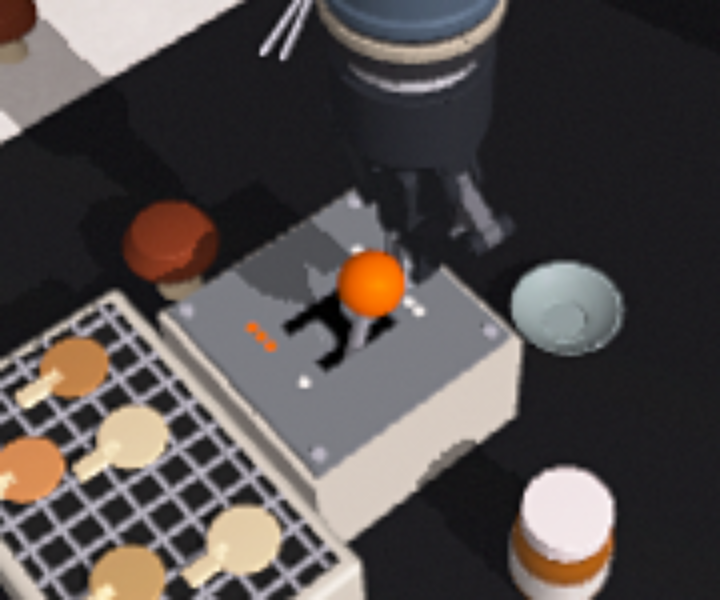

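The knob is now at x ≈ 0 beside the crossing. I back off, go round to its left, and raise 8 mm.

```bash
python3 -m handwheel '[{"dx":-15,"dy":0,"dz":0,"ax":0,"ay":0,"az":0},{"dx":-25,"dy":0,"dz":-4,"ax":0,"ay":0,"az":0},{"dx":0,"dy":-30,"dz":-4,"ax":0,"ay":0,"az":0},{"dx":0,"dy":-30,"dz":0,"ax":0,"ay":0,"az":0},{"dx":25,"dy":0,"dz":0,"ax":0,"ay":0,"az":0},{"dx":25,"dy":0,"dz":0,"ax":0,"ay":0,"az":0},{"dx":19,"dy":0,"dz":0,"ax":0,"ay":0,"az":0},{"dx":0,"dy":0,"dz":0,"ax":0,"ay":0,"az":0},{"dx":0,"dy":0,"dz":0,"ax":0,"ay":0,"az":0}]'
python3 - <<'E'
from h import *
st([0,70,226]); knobs(4,(161,162)); cv2.imwrite('pics/wrist4.png',r.camera('wrist')[:,:,::-1])
E
```

```text
t: 4.45
tool_pos: [526.9, 90.2, 225.5]
tcp_rot: [-0.001, 0.996, 0.085, -0.001]
contact_force: [-0.3, -0.4, 0.1]
finger_gap: 0.2
t 4.45 TCP gate [ -0.9  90.1 225.5] Fgate [-0.4 -0.3  0.1] gap 0.2
turn needed tool [-0.002  0.001  0.003]
shift (aligned axes x,-y,-z): [ 0.9 20.1 -0.5]
(np.int32(155), (np.float64(310.9032258064516), np.float64(201.29032258064515)), (np.int32(305), np.int32(193), np.int32(15), np.int32(16))) gate@h [array([  3.3,  33.2, 161. ]), array([  3.8,  33.8, 162. ])]
```

View pics/c4.png

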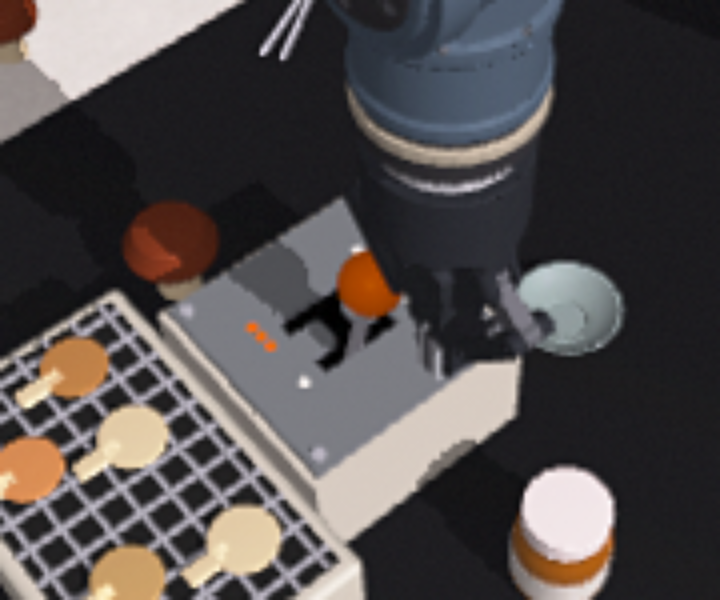

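View pics/wrist4.png

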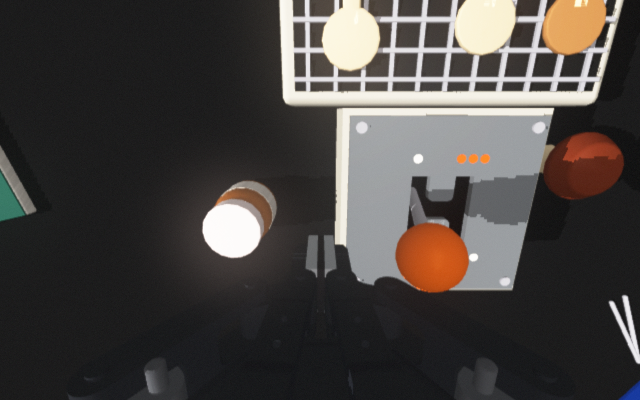

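In the scene view the knob hasn't moved (box corner still at 305,193). In the wrist view the knob (432,258) lines up with the tips (322,250). Now I push to the right, in parts.

```bash
python3 -m handwheel '[{"dx":0,"dy":10,"dz":0,"ax":0,"ay":0,"az":0},{"dx":0,"dy":8,"dz":0,"ax":0,"ay":0,"az":0},{"dx":0,"dy":5,"dz":0,"ax":0,"ay":0,"az":0},{"dx":0,"dy":5,"dz":0,"ax":0,"ay":0,"az":0},{"dx":0,"dy":5,"dz":0,"ax":0,"ay":0,"az":0},{"dx":0,"dy":5,"dz":0,"ax":0,"ay":0,"az":0},{"dx":0,"dy":0,"dz":0,"ax":0,"ay":0,"az":0},{"dx":0,"dy":0,"dz":0,"ax":0,"ay":0,"az":0}]'
python3 - <<'E'
from h import *
st([0,0,226]); knobs(5,(163,165)); cv2.imwrite('pics/wrist5.png',r.camera('wrist')[:,:,::-1])
E
```

```text
t: 5.35
tool_pos: [533.7, 52.6, 225.7]
tcp_rot: [-0.001, 0.996, 0.085, -0.0]
contact_force: [-0.9, -0.4, -0.2]
finger_gap: 0.3
t 5.35 TCP gate [ -0.3  51.9 225.7] Fgate [-0.9 -0.2 -0.2] gap 0.3
turn needed tool [-0.002  0.     0.002]
shift (aligned axes x,-y,-z): [ 0.3 51.9 -0.3]
(np.int32(111), (np.float64(305.9189189189189), np.float64(197.80180180180182)), (np.int32(301), np.int32(190), np.int32(11), np.int32(15))) gate@h [array([  6.5,  20.6, 163. ]), array([  7.4,  21.8, 165. ])]
```

View pics/c5.png

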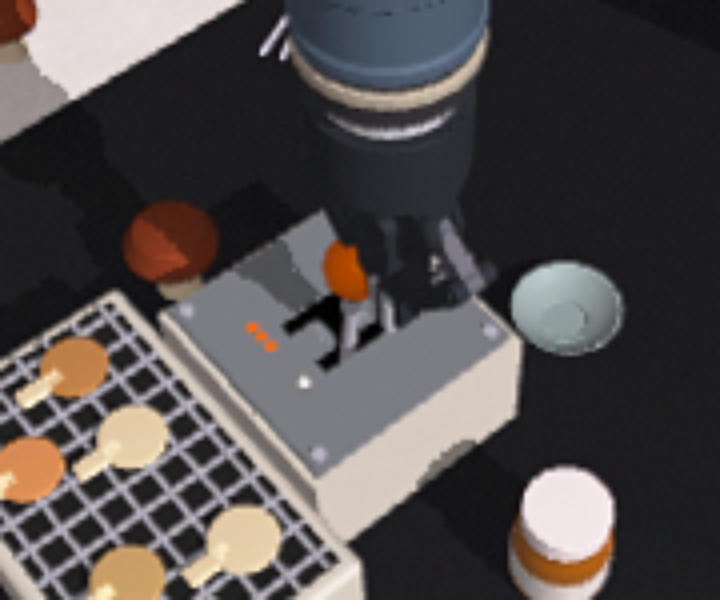

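View pics/wrist5.png

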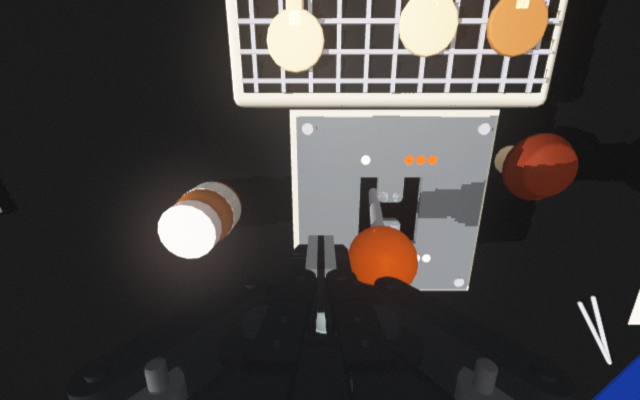

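The knob moves with the finger outside; in the wrist view it is at (383,260) against the right-hand side of the tips. Continuing.

```bash
python3 -m handwheel '[{"dx":0,"dy":5,"dz":0,"ax":0,"ay":0,"az":0},{"dx":0,"dy":5,"dz":0,"ax":0,"ay":0,"az":0},{"dx":0,"dy":5,"dz":0,"ax":0,"ay":0,"az":0},{"dx":0,"dy":5,"dz":0,"ax":0,"ay":0,"az":0},{"dx":0,"dy":5,"dz":0,"ax":0,"ay":0,"az":0},{"dx":0,"dy":5,"dz":0,"ax":0,"ay":0,"az":0},{"dx":0,"dy":0,"dz":0,"ax":0,"ay":0,"az":0},{"dx":0,"dy":0,"dz":0,"ax":0,"ay":0,"az":0}]'
python3 - <<'E'
from h import *
st([0,0,226]);c=r.calibration('wrist');im=r.camera('wrist'); cv2.imwrite('pics/wrist6.png',im[:,:,::-1])
o=orange(im,(330,200,520,320))[:1];print(o)
x,y,w,h=o[0][2]
for a in o: print(Rz.inv().apply(onz(c,*a[1],164)-G), 'right edge',Rz.inv().apply(onz(c,x+w,y+h/2,164)-G))
E
```

```text
t: 6.25
tool_pos: [538.8, 22.9, 225.7]
tcp_rot: [-0.001, 0.996, 0.084, -0.0]
contact_force: [0.3, 0.3, -0.5]
finger_gap: 0.2
t 6.25 TCP gate [ -0.3  21.8 225.7] Fgate [ 0.3  0.2 -0.5] gap 0.2
turn needed tool [-0.002  0.     0.002]
shift (aligned axes x,-y,-z): [ 0.3 21.8 -0.3]
[(np.int32(3067), (np.float64(383.11574828822955), np.float64(256.18161069448973)), (np.int32(349), np.int32(227), np.int32(69), np.int32(58)))]
[  2.74958065  -9.28321896 164.        ] right edge [  2.91551705 -27.30637135 164.        ]
```

View pics/wrist6.png

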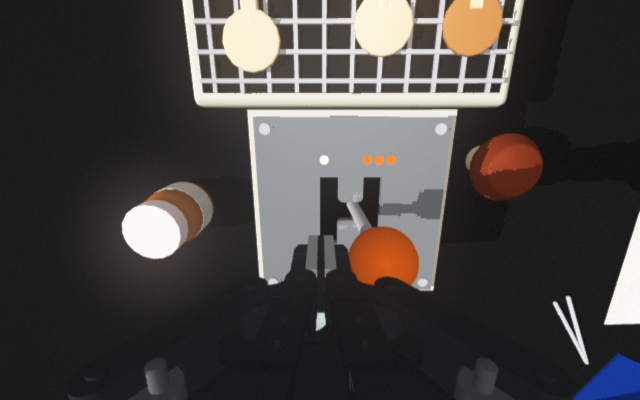

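Knob y ≈ −9 (31 mm offset). Another 22 mm puts it in the right lane.

```bash
python3 -m handwheel '[{"dx":0,"dy":5,"dz":0,"ax":0,"ay":0,"az":0},{"dx":0,"dy":5,"dz":0,"ax":0,"ay":0,"az":0},{"dx":0,"dy":5,"dz":0,"ax":0,"ay":0,"az":0},{"dx":0,"dy":4,"dz":0,"ax":0,"ay":0,"az":0},{"dx":0,"dy":3,"dz":0,"ax":0,"ay":0,"az":0},{"dx":0,"dy":0,"dz":0,"ax":0,"ay":0,"az":0},{"dx":0,"dy":0,"dz":0,"ax":0,"ay":0,"az":0}]'
python3 - <<'E'
from h import *
st([0,-4,226]);c=r.calibration('wrist');im=r.camera('wrist'); cv2.imwrite('pics/wrist7.png',im[:,:,::-1])
o=orange(im,(330,200,520,320))[:1];print(o)
x,y,w,h=o[0][2]
for z in(161,164): print('right edge',Rz.inv().apply(onz(c,x+w,y+h/2,z)-G))
E
```

```text
t: 7.0
tool_pos: [542.6, 1.4, 225.7]
tcp_rot: [-0.001, 0.996, 0.085, -0.0]
contact_force: [0.7, 0.2, 0.6]
finger_gap: 0.2
t 7.00 TCP gate [-1.000e-01 -1.000e-01  2.257e+02] Fgate [0.7 0.1 0.6] gap 0.2
turn needed tool [-0.002 -0.     0.002]
shift (aligned axes x,-y,-z): [ 0.1  3.9 -0.3]
[(np.int32(3097), (np.float64(381.1695188892477), np.float64(254.678398450113)), (np.int32(348), np.int32(226), np.int32(68), np.int32(59)))]
right edge [  1.68874281 -49.27356246 161.        ]
right edge [  3.32956743 -48.14573187 164.        ]
```

View pics/wrist7.png

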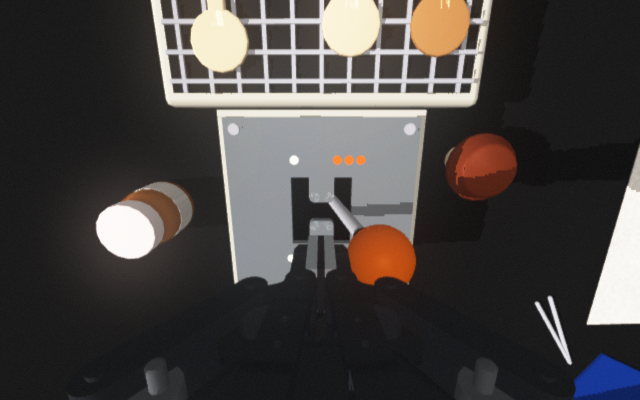

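The knob is at y ≈ −31, on the edge of the lane. A slight push more to centre it, then I back off to the left, clear behind, and over to the right lane.

```bash
python3 -m handwheel '[{"dx":0,"dy":1.5,"dz":0,"ax":0,"ay":0,"az":0},{"dx":0,"dy":1.5,"dz":0,"ax":0,"ay":0,"az":0},{"dx":0,"dy":0,"dz":0,"ax":0,"ay":0,"az":0},{"dx":0,"dy":0,"dz":0,"ax":0,"ay":0,"az":0}]'
python3 - <<'E'
from h import *
st()
E
python3 -m handwheel '[{"dx":0,"dy":-12,"dz":0,"ax":0,"ay":0,"az":0},{"dx":-25,"dy":-5,"dz":0,"ax":0,"ay":0,"az":0},{"dx":-30,"dy":0,"dz":0,"ax":0,"ay":0,"az":0},{"dx":-20,"dy":0,"dz":8,"ax":0,"ay":0,"az":0},{"dx":0,"dy":25,"dz":0,"ax":0,"ay":0,"az":0},{"dx":0,"dy":22,"dz":0,"ax":0,"ay":0,"az":0},{"dx":0,"dy":0,"dz":0,"ax":0,"ay":0,"az":0},{"dx":0,"dy":0,"dz":0,"ax":0,"ay":0,"az":0}]'
python3 - <<'E'
from h import *
st([-29,-33,218]); knobs(8,(161,162)); cv2.imwrite('pics/wrist8.png',r.camera('wrist')[:,:,::-1])
E
```

```text
t: 7.45
tool_pos: [543.0, -1.4, 225.7]
tcp_rot: [-0.001, 0.996, 0.085, -0.0]
contact_force: [-0.0, -0.2, -0.5]
finger_gap: 0.1
t 7.45 TCP gate [-2.000e-01 -2.900e+00  2.257e+02] Fgate [-0.1 -0.2 -0.5] gap 0.1
turn needed tool [-0.002  0.     0.003]
t: 8.25
tool_pos: [474.1, -43.3, 217.7]
tcp_rot: [-0.001, 0.996, 0.084, -0.0]
contact_force: [-0.4, 0.5, 0.1]
finger_gap: -0.1
t 8.25 TCP gate [-75.1 -32.8 217.7] Fgate [-0.3  0.5  0.1] gap -0.1
turn needed tool [-0.002 -0.     0.002]
shift (aligned axes x,-y,-z): [46.1  0.2 -0.3]
(np.int32(212), (np.float64(293.47169811320754), np.float64(181.68867924528303)), (np.int32(286), np.int32(174), np.int32(16), np.int32(17))) gate@h [array([ -0.8, -32.3, 161. ]), array([ -0.3, -31.6, 162. ])]
```

View pics/c8.png

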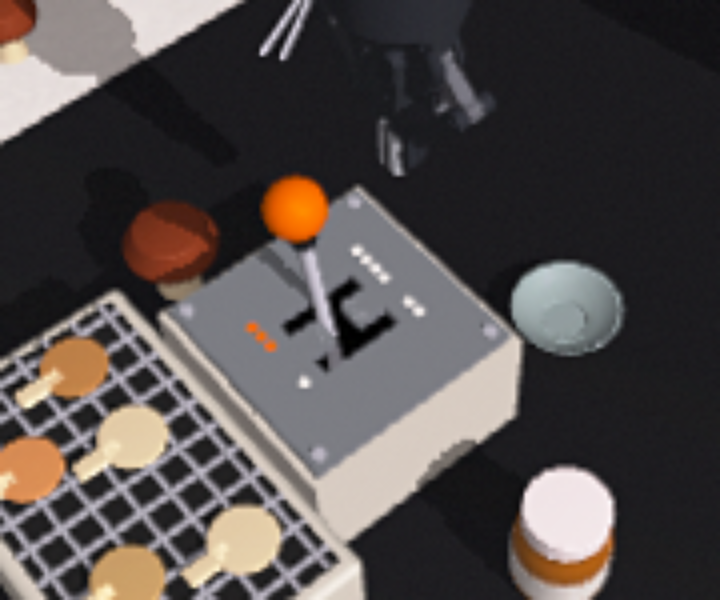

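View pics/wrist8.png

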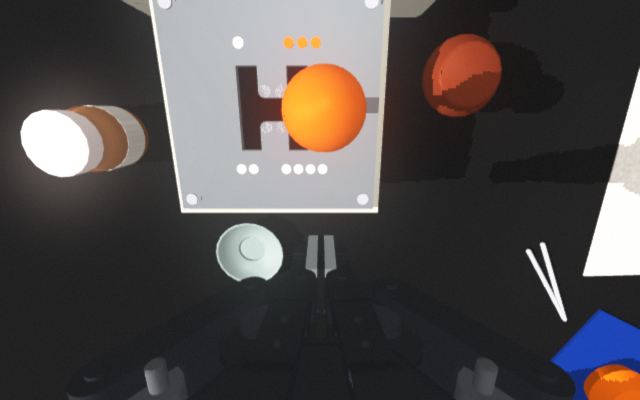

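The knob now stands in the right lane at about (−0.5, −32), stem through the crossing; the fingers are directly behind it. Pushing forward.

```bash
python3 -m handwheel '[{"dx":15,"dy":0,"dz":0,"ax":0,"ay":0,"az":0},{"dx":15,"dy":0,"dz":0,"ax":0,"ay":0,"az":0},{"dx":10,"dy":0,"dz":0,"ax":0,"ay":0,"az":0},{"dx":5,"dy":0,"dz":0,"ax":0,"ay":0,"az":0},{"dx":5,"dy":0,"dz":0,"ax":0,"ay":0,"az":0},{"dx":5,"dy":0,"dz":0,"ax":0,"ay":0,"az":0},{"dx":5,"dy":0,"dz":0,"ax":0,"ay":0,"az":0},{"dx":5,"dy":0,"dz":0,"ax":0,"ay":0,"az":0},{"dx":5,"dy":0,"dz":0,"ax":0,"ay":0,"az":0},{"dx":0,"dy":0,"dz":0,"ax":0,"ay":0,"az":0},{"dx":0,"dy":0,"dz":0,"ax":0,"ay":0,"az":0}]'
python3 - <<'E'
from h import *
st([14,-33,218]); knobs(9,(157,160))
E
```

```text
t: 9.45
tool_pos: [543.3, -31.9, 217.6]
tcp_rot: [-0.001, 0.996, 0.085, -0.0]
contact_force: [0.1, -0.2, 0.3]
finger_gap: -0.2
t 9.45 TCP gate [ -4.9 -33.  217.6] Fgate [ 0.  -0.2  0.3] gap -0.2
turn needed tool [-0.002 -0.     0.003]
shift (aligned axes x,-y,-z): [18.9  0.  -0.4]
(np.int32(213), (np.float64(284.46478873239437), np.float64(188.4131455399061)), (np.int32(277), np.int32(181), np.int32(16), np.int32(16))) gate@h [array([ 23.7, -32.8, 157. ]), array([ 24.9, -30.7, 160. ])]
(np.int32(23), (np.float64(271.2173913043478), np.float64(188.7391304347826)), (np.int32(270), np.int32(186), np.int32(4), np.int32(7))) gate@h [array([ 46.1, -50.6, 157. ]), array([ 47.2, -48.4, 160. ])]
```

View pics/c9.png

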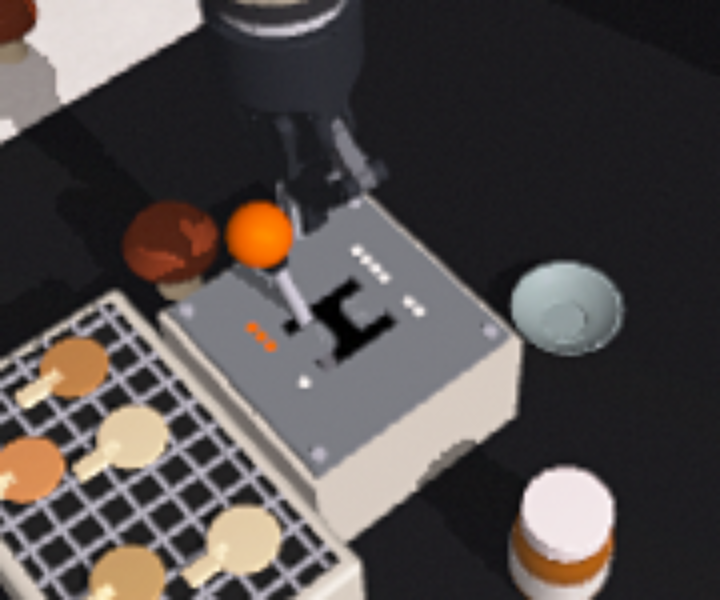

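The knob is in the right lane going forward, x ≈ 24. 15 mm more, then small steps with force checks.

```bash
python3 -m handwheel '[{"dx":4,"dy":0,"dz":0,"ax":0,"ay":0,"az":0},{"dx":4,"dy":0,"dz":0,"ax":0,"ay":0,"az":0},{"dx":4,"dy":0,"dz":0,"ax":0,"ay":0,"az":0},{"dx":3,"dy":0,"dz":0,"ax":0,"ay":0,"az":0},{"dx":0,"dy":0,"dz":0,"ax":0,"ay":0,"az":0}]'
python3 -m handwheel '[{"dx":1,"dy":0,"dz":0,"ax":0,"ay":0,"az":0},{"dx":0,"dy":0,"dz":0,"ax":0,"ay":0,"az":0}]'
python3 -m handwheel '[{"dx":1,"dy":0,"dz":0,"ax":0,"ay":0,"az":0},{"dx":0,"dy":0,"dz":0,"ax":0,"ay":0,"az":0}]'
python3 - <<'E'
from h import *
st([14,-33,218]); knobs(10,(154.5,155.5))
E
```

```text
t: 10.0
tool_pos: [558.4, -29.2, 217.6]
tcp_rot: [-0.001, 0.996, 0.085, -0.0]
contact_force: [-0.9, -0.1, -0.8]
finger_gap: -0.2
t: 10.2
tool_pos: [558.9, -29.1, 217.6]
tcp_rot: [-0.001, 0.996, 0.085, -0.0]
contact_force: [-1.0, -0.6, -0.6]
finger_gap: 0.0
t: 10.4
tool_pos: [559.9, -28.9, 217.7]
tcp_rot: [-0.001, 0.996, 0.085, -0.0]
contact_force: [-0.5, 0.0, -0.5]
finger_gap: 0.1
t 10.40 TCP gate [ 11.9 -32.9 217.7] Fgate [-0.5  0.1 -0.5] gap 0.1
turn needed tool [-0.002  0.     0.003]
shift (aligned axes x,-y,-z): [ 2.1  0.1 -0.3]
(np.int32(233), (np.float64(278.09871244635195), np.float64(192.96137339055795)), (np.int32(270), np.int32(184), np.int32(17), np.int32(18))) gate@h [array([ 40.6, -33.4, 154.5]), array([ 41. , -32.7, 155.5])]
```

View pics/c10.png

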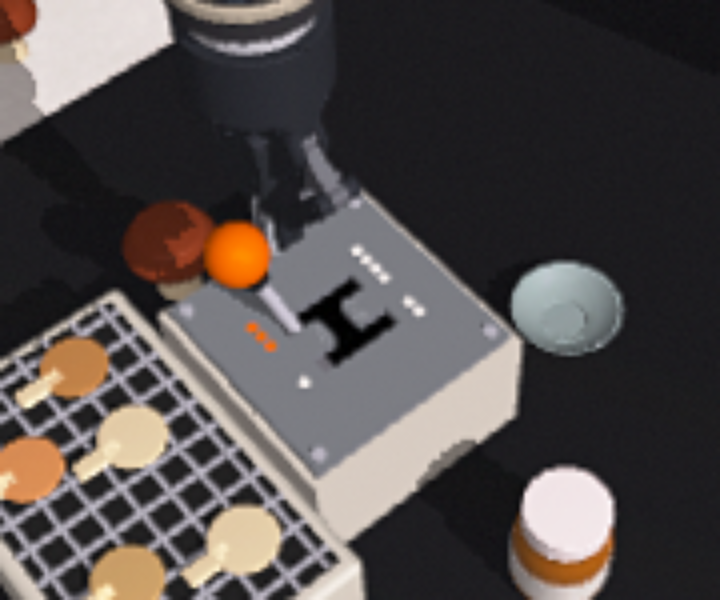

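Knob x ≈ 41 of 43. I continue in half-millimetre steps, watching for the force to rise at the stop.

```bash
python3 -m handwheel '[{"dx":0.7,"dy":0,"dz":0,"ax":0,"ay":0,"az":0},{"dx":0,"dy":0,"dz":0,"ax":0,"ay":0,"az":0}]'
python3 -m handwheel '[{"dx":0.7,"dy":0,"dz":0,"ax":0,"ay":0,"az":0},{"dx":0,"dy":0,"dz":0,"ax":0,"ay":0,"az":0}]' | grep -E "pos|force"
python3 -m handwheel '[{"dx":0.5,"dy":0,"dz":0,"ax":0,"ay":0,"az":0},{"dx":0,"dy":0,"dz":0,"ax":0,"ay":0,"az":0}]'| grep -E "pos|force"
```

```text
t: 10.65
tool_pos: [560.7, -28.8, 217.7]
tcp_rot: [-0.001, 0.996, 0.085, -0.0]
contact_force: [-1.5, -0.0, -0.7]
finger_gap: -0.1
tool_pos: [561.4, -28.7, 217.7]
contact_force: [-1.5, 0.3, -0.6]
tool_pos: [561.8, -28.6, 217.7]
contact_force: [-0.4, 0.5, 0.0]
```

```bash
python3 -m handwheel '[{"dx":0.5,"dy":0,"dz":0,"ax":0,"ay":0,"az":0},{"dx":0,"dy":0,"dz":0,"ax":0,"ay":0,"az":0}]'| grep -E "pos|force"
python3 - <<'E'
from h import *
st(); knobs(11,(154.5,155.5))
E
```

```text
tool_pos: [562.3, -28.5, 217.7]
contact_force: [-1.1, 0.8, -1.1]
t 11.25 TCP gate [ 14.4 -32.9 217.7] Fgate [-0.9  1.  -1.1] gap -0.0
turn needed tool [-0.002  0.     0.003]
(np.int32(232), (np.float64(277.35775862068965), np.float64(193.6551724137931)), (np.int32(270), np.int32(184), np.int32(16), np.int32(19))) gate@h [array([ 42.9, -32.9, 154.5]), array([ 43.3, -32.2, 155.5])]
```

The knob reads x ≈ 43, the slot's end. I back off behind the gate, up and clear, then verify from the top too.

```bash
python3 -m handwheel '[{"dx":-10,"dy":0,"dz":0,"ax":0,"ay":0,"az":0},{"dx":-30,"dy":0,"dz":0,"ax":0,"ay":0,"az":0},{"dx":-35,"dy":0,"dz":-10,"ax":0,"ay":0,"az":0},{"dx":-35,"dy":10,"dz":-25,"ax":0,"ay":0,"az":0},{"dx":-30,"dy":35,"dz":-25,"ax":0,"ay":0,"az":0},{"dx":-15,"dy":40,"dz":-20,"ax":0,"ay":0,"az":0},{"dx":-10,"dy":40,"dz":0,"ax":0,"ay":0,"az":0},{"dx":-10,"dy":40,"dz":0,"ax":0,"ay":0,"az":0},{"dx":-10,"dy":40,"dz":0,"ax":0,"ay":0,"az":0},{"dx":0,"dy":30,"dz":0,"ax":0,"ay":0,"az":0},{"dx":0,"dy":0,"dz":0,"ax":0,"ay":0,"az":0},{"dx":0,"dy":0,"dz":0,"ax":0,"ay":0,"az":0}]'
python3 - <<'E'
from h import *
st(); knobs(12,(154.5,155.5))
im=r.camera('top');cv2.imwrite('pics/top12.png',im[:,:,::-1]);c=r.calibration('top')
for a in orange(im,(290,135,400,235))[:2]: print(a,Rz.inv().apply(onz(c,*a[1],154.5)-G))
E
```

```text
t: 12.5
tool_pos: [420.1, -289.9, 295.9]
tcp_rot: [-0.001, 0.996, 0.084, -0.0]
contact_force: [-0.7, 0.1, -0.2]
finger_gap: 0.3
t 12.50 TCP gate [-169.3 -266.9  295.9] Fgate [-0.7  0.2 -0.2] gap 0.3
turn needed tool [-0.002  0.     0.001]
(np.int32(234), (np.float64(277.36324786324786), np.float64(193.5982905982906)), (np.int32(270), np.int32(184), np.int32(16), np.int32(19))) gate@h [array([ 42.8, -33. , 154.5]), array([ 43.2, -32.3, 155.5])]
(np.int32(294), (np.float64(355.7142857142857), np.float64(148.89795918367346)), (np.int32(347), np.int32(140), np.int32(19), np.int32(19))) [ 42.61086459 -31.72475644 154.5       ]
```

View pics/top12.png

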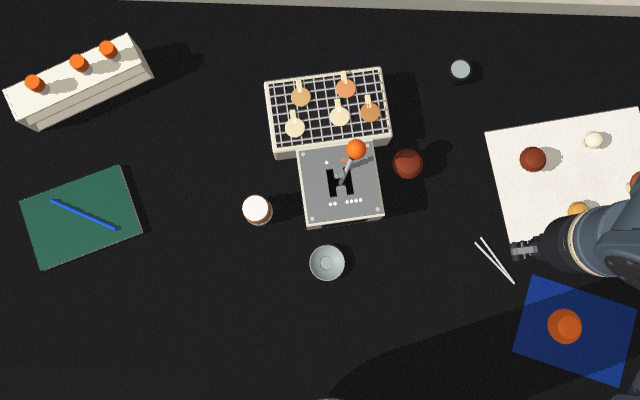

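View pics/c12.png

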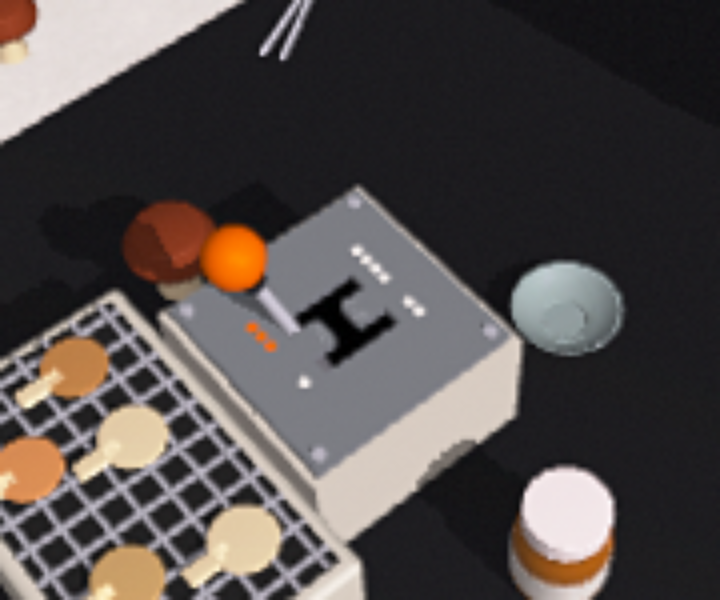

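The top view shows the knob at (356,149), over the three orange dots. Both views put it at gate (42.7, −32). The jar, mushroom and dish haven't moved, and the hand is clear, so I'm handing in.

```bash
python3 -c "
from workcell import r
print(r.close_job())"
```

```text
the job is handed in; nothing more can be done
None
```

The lever is in the third slot, and I handed the job in at about 12.6 s. With the gripper shut, I pushed the knob from outside in three moves: forward to the crossing, right across it, then forward to the end of the slot.

- **Lever position:** two camera views put the knob at about (42.7, −32.4) mm from the gate's centre; the slot's end is nominally at 43 mm. That is roughly 0.29 rad forward and 0.21 to 0.22 rad sideways. At the crossing, the knob was in the right lane and within about 1 mm of the middle.
- **Forces:** readings stayed within about 2 N, but I only read them between moves. I felt no clear rise in force at the slot's end, so "fully home" rests on the camera positions.
- **Surroundings:** the jar, mushroom and dish look unmoved in the final pictures, and the hand ended well clear of everything.
- **Other failures:** the first two move commands were refused for their format and moved nothing. No other check failed or disagreed.

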